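Hang the sample basket on the weighing hook

TASK

Take the sample basket with the blue grip (the one holding the brass slug) off its drip stand, lifting its bar over the prongs and out, and hang it on the empty hook of the balance in the same way, its bar resting in the notches of both prongs. Keep it level so that the slug stays inside, carry it across in one go without putting it down or letting go of it on the way, and leave the basket with the orange grip undisturbed.

Things in the scene. Friction and masses are not known exactly. Their poses are not given: they have to be found in the camera images.
- blue_basket_grip (a point): Centre of the blue grip block, 16 x 26 x 50 mm (x, y, z up), atop the rigid steel basket (0.2 kg). A 6 mm bar along its y, 33 mm below here, joins two wire legs at y +-39 mm holding an open dish, 82 mm across, underside 133 mm, rim 109 mm below here. It hangs on a hook just like the balance's, at the same height, post to +x. To free it: up 20 to 50 mm, then at least 40 mm along -x, off the prongs.
- weigh_seat (a point): Balance's hook: where the bar's middle rests, 190 mm above the table. Two dark 8 mm prongs at y +-14 mm run from a post 75 mm back (+x, not above the bar) to tips 21 mm ahead (-x), each with a V notch open upwards, 34 mm wide; tops 11 mm above here. The legs pass outside the prongs: come in along +x, bar 20 to 50 mm high, then down. Hung: grip centre 33 mm above here, axes alike. Pan 126 mm below.
- slug_center (a point): Centre of the brass slug, 22 mm across and 22 mm high, 70 g, standing loose on the floor of the blue-gripped basket.
- orange_basket_grip (a point): Centre of the orange grip block of a second, empty basket of the same shape and sizes, hanging on its own drip stand: to be left alone.
Mind the look-alikes: they are no part of the job. Leave any red or turquoise look-alike of the part that bears blue_basket_grip alone.

How it is judged (in metres and radians):
On the way:
1. the blue-gripped basket is lifted off its drip stand, held by the fingers (distance of blue_basket_grip from where it was at the start of the episode above 0.03 m and contact force between the fingers and blue_basket above 0.5 N), for 0.1 s.
At the end, for the whole second after the job is handed in: The blue-gripped basket hangs free and still on the balance's hook: grip centre 33 mm above the seat point within 12 mm along the prongs, 20 mm across and 8 mm in height, bar within 14 degrees of square to the prongs, tilt under 11 degrees, slug still in the dish (x of blue_basket_grip in the frame of weigh_seat between -0.012 and 0.012 m and y of blue_basket_grip in the frame of weigh_seat between -0.02 and 0.02 m and z of blue_basket_grip in the frame of weigh_seat between 0.025 and 0.041 m and angle between the y axis of blue_basket_grip and the y axis of weigh_seat, either way round below 0.25 rad and angle between blue_basket_grip's own z axis and vertical below 0.2 rad and linear speed of blue_basket below 0.05 m/s and distance between slug_center and blue_basket_grip below 0.14 m); the robot touches nothing.
It fails at once if the blue-gripped basket is tilted more than 20 degrees (angle between blue_basket_grip's own z axis and vertical above 0.35 rad).
It fails at once if the slug falls out of the basket (distance between slug_center and blue_basket_grip above 0.15 m).
It fails at once if the blue-gripped basket is let go of anywhere but on one of the two hooks (set down, dropped, or released more than about 10 mm above the hook) (contact force between the fingers and blue_basket below 0.05 N and distance of blue_basket_grip from where it was at the start of the episode above 0.02 m and distance between blue_basket_grip and weigh_seat above 0.045 m).
It fails at once if the orange-gripped basket is displaced by more than 30 mm (distance of orange_basket_grip from where it was at the start of the episode above 0.03 m).
It also fails if it takes over 42 s, if anything falls off the work surface, if the arm or the gripper's body presses on something with over 40 N, if the wrist force passes 120 N, or if a joint passes its speed limit or range.

ROBOT

A 6-joint arm with a two-finger parallel gripper is mounted at the origin on the work surface. World frame = base frame: x ahead of the robot, y to its left, z up, the work surface at z = 0. Lengths are in mm, angles in rad, forces in N, time in s.
With the tool pointing down it reaches from about 225 to 875 mm from the base axis. Payload 3.4 kg.
Tool frame: the origin (TCP) lies at the very end of the fingers, on their centre line; the grasp point (between the pads) lies 19 mm behind it; z points along the fingers, y is the direction in which the jaws open and shut (so a half turn about z gives the same grasp; the last joint's range is limited). The gripper opens to 85 mm and grips with 20 to 120 N. Pads are 22 mm wide; open, the fingers measure 114 mm over their backs; the gripper's body (76 mm by 85 mm) begins 54 mm behind the grasp point. The pads swing forward as they close: fully open they stand 13 mm farther back than shut.
Start: joints at [-1.339, 0.276, 1.505, -0, 1.361, -0.121], TCP at [198.678, -539.62, 231.328] pointing down, gripper open.
Joint ranges: [-2.89, 2.89], [-0.75, 2.08], [0.22, 2.7], [-1.18, 4.32], [0.11, 2.71], [-2.7, 2.7]. Speed limits (rad/s): [2.57, 2.57, 3.14, 3.14, 3.14, 3.14].

INTERFACE

Orientations are given as a unit quaternion [x, y, z, w].
In Python, from bench import ctrl gives the robot as it stands. The module is installed in compiled form; this text tells all that it offers.
- The arm moves only by the tool jog_arm, never from a script. Its argument "plan" is a list of rows, each a list of 2 entries, a list of its own where there are three numbers: the shift along the world's x, y, z in cm, then the turn, a rotation vector about the world's x, y, z in rad. In form: [[[tx, ty, tz], [rx, ry, rz]], ...]. A call has exactly 8 rows; each row shifts and turns the pose as measured when the row begins; what a row does not reach is not made up. A row lasts 1/10 s, in which the tool goes at most 50 mm and 8.59 degrees, less where a joint would pass 70% of its speed; a pose out of reach is approached as far as the arm can. A call is refused whole if a number of a shift passes 5 or a number of a turn 0.15, either way. A call with a gripper value outside its range is refused whole. "hand" is the closure in counts, from 0 (fully open) to 255 (shut), set as the call begins (left out, the last holds). The fingers move at their own pace and stop on an object; "squeeze" is the grip in N (left out, the last holds). Time passes only in rows, so rows that do not move let the fingers close, or fill a call up. It gives the time, the measured TCP pose, the force and the opening at its end, in the units of the state.
- ctrl.get_state(): the state, without advancing time (a new reading comes with each control period).
- ctrl.grab_frame(name): name is "scene" or "top" or "wrist"; returns the picture (420x560x3 uint8, blue, green, red); there is no depth.
- ctrl.camera_info(name): a dict with "vertical_fov" (degrees; the focal length in pixels is half the picture's height over the tangent of half this angle, whatever the lens; pixels are square), "cx", "cy" (the principal point, pixels), "k1" (the pictures are not rectified: a ray, as slopes to the right and down, at radius r is drawn at 1 + k1 r^2 times it, then the intrinsics apply), "world_to_cam" (4x4, takes a point from world to camera coordinates); the wrist camera has in their place "T_tool_cam" (4x4, takes a point from camera to tool coordinates, whose origin is the TCP and whose axes are the flange's). Camera axes: x right, y down, z forward; pixel columns grow to the right and rows downward; lengths in mm; the calibration is good to about 2 mm. A picture is of the moment at which its call begins: read the wrist's pose just before it. camera_info takes no time and is no camera call.
- ctrl.finish_job(): hands the job in, once; it reports no verdict.
The state is a dict: "clock": time; "qpos": joint angles; "joint_velocities": joint speeds; "joint_efforts": joint torques, N m; "tcp_pos": TCP position; "ee_rot": TCP orientation; "ft_force": force on the tool from outside, world axes, zero at the start; "wrist_torque": the same for the moment, N m; "width": finger opening in mm.
Only numpy, scipy, OpenCV 4.12 (cv2) and the standard library are available. Lean on these libraries where they do the work, as an engineer would, in place of code of your own. Each camera call takes 0.05 s, during which the arm holds its last target. There are 200 camera calls.

## Working session

There is one attempt and no reset: what is moved stays moved. The work goes in short steps, Python scripts to look and compute and a tool call to move; the robot and the scene stay as the last step left them, time stands still between calls to the robot, and variables do not carry over. Pictures are saved under pics/ and viewed, about 8 in all and at most 12, crops included, and the job is handed in when it is done.

Besides the shell and the picture viewer there is one more tool, called after ">>>" in YAML: its name, and indented under it one key for each argument. jog_arm: Moves the arm, as the interface text tells. Its arguments: {"type":"object","properties":{"plan":{"type":"array","items":{"type":"array"}},"hand":{"type":"number"},"squeeze":{"type":"number"}},"required":["plan"]}

```bash
mkdir -p pics
cat > h.py <<'E'
import numpy as np,cv2
from bench import ctrl
def ray(name,u,v):
    i=ctrl.camera_info(name); f=210/np.tan(np.radians(i['vertical_fov'])/2)
    K=np.array([[f,0,i['cx']],[0,f,i['cy']],[0,0,1.]])
    p=cv2.undistortPoints(np.array([[[u,v]]],float),K,np.array([i['k1'],0,0,0.]))[0,0]
    W=np.array(i['world_to_cam']); R=W[:3,:3]
    return -R.T@W[:3,3], R.T@np.array([p[0],p[1],1])
def proj(name,P):
    i=ctrl.camera_info(name); f=210/np.tan(np.radians(i['vertical_fov'])/2)
    W=np.array(i['world_to_cam']); c=W[:3,:3]@P+W[:3,3]; s=c[:2]/c[2]
    return s*(1+i['k1']*(s@s))*f+[i['cx'],i['cy']]
def plane(name,u,v,z):
    o,d=ray(name,u,v); return o+d*(z-o[2])/d[2]
def tri(a,b):
    (o1,d1),(o2,d2)=ray(*a),ray(*b)
    s=np.linalg.lstsq(np.c_[d1,-d2],o2-o1,rcond=None)[0]
    p,q=o1+s[0]*d1,o2+s[1]*d2
    return (p+q)/2,np.linalg.norm(p-q)
def blobs(im,h0,h1,smin=110,vmin=50,amin=40):
    h=cv2.cvtColor(im,cv2.COLOR_BGR2HSV)
    m=cv2.inRange(h,(h0,smin,vmin),(h1,255,255))
    n,_,st,c=cv2.connectedComponentsWithStats(m)
    return [(c[k].round(1).tolist(),st[k].tolist()) for k in range(1,n) if st[k][4]>=amin]
E
python3 - <<'E'
from h import *
ims=[]
for n in('scene','top'):
    im=ctrl.grab_frame(n); cv2.imwrite(f'pics/{n}0.png',im)
    i=ctrl.camera_info(n); print(n,i['vertical_fov'],i['k1'],ray(n,i['cx'],i['cy']))
    for nm,a,b in(('blue',100,130),('orange',5,22),('turq',80,99)): print(nm,blobs(im,a,b))
print(ctrl.get_state())
E
```

```text
scene 49.18738811035617 -0.0037816374223699355 (array([1238.73610125,  -57.5149818 ,  941.74589848]), array([-0.68539359,  0.01901115, -0.72792459]))
blue [([179.4, 174.7], [175, 169, 10, 16, 88]), ([120.7, 195.5], [118, 192, 7, 8, 49]), ([165.8, 197.1], [160, 194, 13, 9, 80]), ([522.0, 308.6], [517, 305, 10, 9, 53]), ([36.4, 376.9], [20, 362, 33, 31, 636])]
orange [([2.2, 132.7], [0, 126, 7, 14, 62]), ([433.3, 181.9], [426, 172, 16, 21, 255]), ([545.3, 219.1], [534, 207, 26, 22, 223]), ([54.8, 241.4], [49, 230, 13, 25, 173]), ([179.3, 237.8], [174, 233, 11, 11, 93]), ([374.2, 368.4], [331, 345, 90, 48, 3637])]
turq [([134.6, 231.2], [119, 212, 32, 32, 501])]
top 45.01047393299519 -0.026069822213312385 (array([ 223.98758052,  -45.14126969, 1467.65206461]), array([ 0.20179926,  0.01006852, -0.97937515]))
blue [([455.9, 123.3], [446, 114, 21, 20, 328]), ([375.6, 183.3], [371, 180, 11, 8, 62]), ([420.1, 232.3], [416, 228, 8, 10, 60]), ([367.9, 258.3], [363, 255, 11, 8, 62])]
orange [([228.9, 94.0], [200, 78, 58, 32, 1565]), ([2.2, 98.8], [0, 83, 8, 42, 178]), ([142.7, 177.5], [135, 172,
[... 476 characters left out ...]
 47])]
{'clock': 0.1, 'qpos': array([-1.33900299e+00,  2.76554466e-01,  1.50600191e+00,  2.57888613e-05,
        1.36071184e+00, -1.20991128e-01]), 'joint_velocities': array([ 0.00041419, -0.0021186 , -0.00121323, -0.00011954, -0.00191866,
       -0.00063992]), 'joint_efforts': array([ 2.15711138e-03, -4.17696941e+01, -2.46404332e+01, -1.08411084e-04,
        5.81532033e-03,  1.12789607e-05]), 'tcp_pos': array([ 198.56937138, -539.12534245,  230.51510685]), 'ee_rot': array([ 9.84483314e-01,  1.75476218e-01, -3.38009332e-05, -8.37193842e-04]), 'ft_force': array([-0.36627349, -0.65264222, -0.27571238]), 'wrist_torque': array([-0.05095736,  0.00773618, -0.00034651]), 'width': 85.52620297737212}
```

View pics/scene0.png

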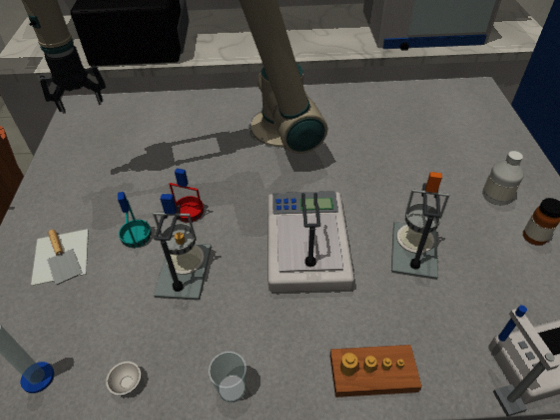

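View pics/top0.png

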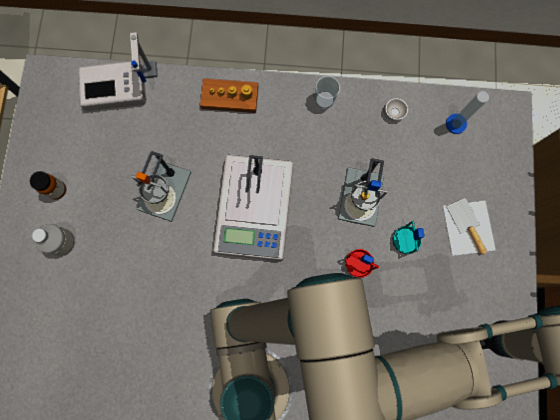

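Run:
```python
from h import *
p,e=tri(('scene',165.8,197.1),('top',375.6,183.3)); print('blue',p,e)
p,e=tri(('scene',433.3,181.9),('top',142.7,177.5)); print('orange',p,e)
t=cv2.imread('pics/top0.png'); s=cv2.imread('pics/scene0.png')
f=lambda a,x,y,w,h:cv2.resize(a[y:y+h,x:x+w],(400,300),interpolation=cv2.INTER_CUBIC)
cv2.imwrite('pics/c1.png',np.vstack([np.hstack([f(t,225,140,80,60),f(t,335,150,80,60)]),np.hstack([f(s,275,185,80,60),f(s,140,180,80,60)])]))
```

```text
blue [ 548.0675136  -276.13285939  240.63948531] 2.8709055542491524
orange [520.65386899 311.22877033 221.28148374] 1.6977365131550461
```

View pics/c1.png

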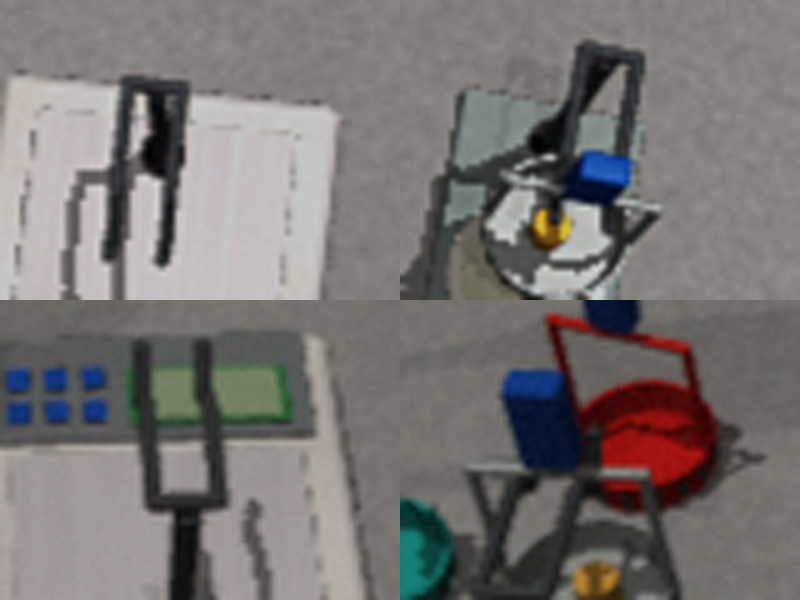

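Run:
```python
from h import *
P=lambda n,u,v,z:plane(n,u,v,z)[:2]
def show(nm,tl,tr,bl,br):
    t=(tl+tr)/2;b=(bl+br)/2;d=b-t;d/=np.linalg.norm(d)
    print(nm,'tips',t.round(1),'len',np.linalg.norm(b-t).round(1),'w',np.linalg.norm(tl-tr).round(1),'yaw',np.degrees(np.arctan2(d[1],d[0])).round(1),'seat',(t+21*d).round(1))
show('bal top',P('top',247,191.6,201),P('top',257.6,192.4,201),P('top',250.4,157,201),P('top',261.6,158,201))
q=lambda u,v:P('scene',275+u/5,185+(v-300)/5,201)
show('bal scene',q(143,345),q(203,343),q(153,495),q(216,495))
for n,a,b in(('top',(355.4,184),(385.8,192)),('scene',(154.3,214.2),(189.7,214.4))):
    A,B=P(n,*a,190),P(n,*b,190); d=A-B
    print(n,'bar mid',((A+B)/2).round(1),np.linalg.norm(d).round(1),'yaw',np.degrees(np.arctan2(-d[0],d[1])).round(1))
t=cv2.imread('pics/top0.png');h=cv2.cvtColor(t,cv2.COLOR_BGR2HSV)
m=cv2.inRange(h,(100,110,120),(130,255,255));m[:,:365]=0;m[:,390:]=0;m[:170]=0;m[200:]=0
r=cv2.minAreaRect(np.argwhere(m)[:,::-1].astype(np.float32));print(r,m.sum()/255)
print('grip top',P('top',*r[0],248)); c=[P('top',*x,248) for x in cv2.boxPoints(r)];print(np.round(c,1))
i=ctrl.camera_info('wrist');print(np.round(i['T_tool_cam'],3),i['vertical_fov'],i['cx'],i['cy'],i['k1'])
im=ctrl.grab_frame('wrist')
```

```text
bal top tips [510.   32.7] len 92.5 w 27.3 yaw -0.9 seat [531.   32.3]
bal scene tips [519.9  34.2] len 89.5 w 27.1 yaw -2.3 seat [540.9  33.3]
top bar mid [ 547.6 -271.6] 81.2 yaw -10.6
scene bar mid [ 552.2 -273.4] 78.8 yaw 175.9
((375.82354736328125, 183.2058868408203), (9.45888900756836, 5.3357834815979), 14.03624439239502) 52.0
grip top [ 546.18943081 -273.8489407 ]
[[ 541.5 -261. ]
 [ 555.  -263.7]
 [ 550.9 -286.7]
 [ 537.4 -284. ]]
[[-1.00000e-03 -9.59000e-01 -2.83000e-01  7.13280e+01]
 [ 1.00000e+00 -1.00000e-03  1.00000e-03  1.33000e-01]
 [-2.00000e-03 -2.83000e-01  9.59000e-01 -1.41244e+02]
 [ 0.00000e+00  0.00000e+00  0.00000e+00  1.00000e+00]] 65.22557426500987 280.8275924546746 207.32148465818162 -0.06394729780109965
```

>>> jog_arm:
  plan:
    - [[0,0,5],[0,0,0]]
    - [[0,0,5],[0,0,-0.06]]
    - [[3,4,0],[0,0,-0.06]]
    - [[3,4,0],[0,0,-0.06]]
    - [[3,4,0],[0,0,-0.06]]
    - [[3,4,0],[0,0,-0.06]]
    - [[3,4,0],[0,0,-0.06]]
    - [[3,4,0],[0,0,-0.05]]
  hand: 0

```text
clock: 0.95
tcp_pos: [375.8, -297.8, 328.6]
ee_rot: [0.999, -0.043, 0.002, -0.004]
ft_force: [0.2, 0.0, -0.2]
width: 85.4
```

>>> jog_arm:
  plan:
    - [[2,4.2,0],[0,0,0]]
    - [[2.2,4.2,0],[0,0,0]]
    - [[2.2,4.2,0],[0,0,0.02]]
    - [[2.2,4.2,0],[0,0,0.02]]
    - [[2.2,4.2,0],[0,0,0.02]]
    - [[2.2,4.2,0],[0,0,0]]
    - [[2.2,4.2,0],[0,0,0]]
    - [[0.8,2,0],[0,0,0]]

```text
clock: 1.75
tcp_pos: [540.9, 33.4, 326.8]
ee_rot: [1.0, -0.011, 0.002, -0.005]
ft_force: [-0.5, -0.9, -0.7]
width: 85.4
```

```bash
cat >> h.py <<'E'
from scipy.spatial.transform import Rotation as Rn
def wpix(st,im_uv,z):
    "wrist pixels -> world points on the plane z"
    i=ctrl.camera_info('wrist'); f=210/np.tan(np.radians(i['vertical_fov'])/2)
    K=np.array([[f,0,i['cx']],[0,f,i['cy']],[0,0,1.]])
    p=cv2.undistortPoints(np.array(im_uv,float).reshape(-1,1,2),K,np.array([i['k1'],0,0,0.]))[:,0]
    T=np.eye(4);T[:3,:3]=Rn.from_quat(st['ee_rot']).as_matrix();T[:3,3]=st['tcp_pos']
    M=T@np.array(i['T_tool_cam']); d=np.c_[p,np.ones(len(p))]@M[:3,:3].T
    return M[:3,3]+d*((z-M[2,3])/d[:,2])[:,None]
def snap(name):
    st=ctrl.get_state(); im=ctrl.grab_frame('wrist'); cv2.imwrite(f'pics/{name}.png',im)
    np.savez(f'pics/{name}.npz',tcp_pos=st['tcp_pos'],ee_rot=st['ee_rot'])
    print(st['clock'],st['tcp_pos'].round(1),Rn.from_quat(st['ee_rot']).as_euler('zyx').round(3)); return st,im
E
python3 -c "
from h import *
snap('w1')"
```

```text
1.75 [540.9  33.4 326.8] [ 0.022  0.004 -3.131]
```

View pics/w1.png

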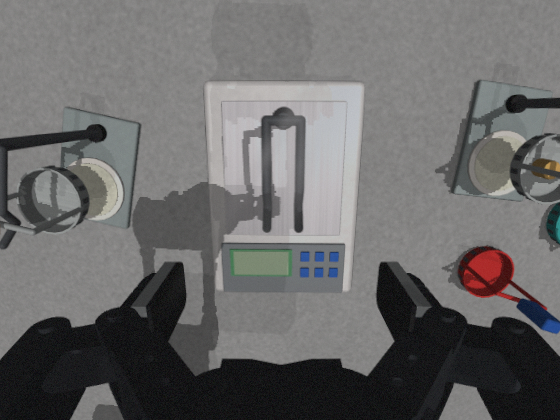

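Run:
```python
from h import *
im=cv2.imread('pics/w1.png');st=np.load('pics/w1.npz')
g=cv2.cvtColor(im,cv2.COLOR_BGR2GRAY)
for r in (130,150,170,190,210,220,225,228,230,232,234,236,238): 
    x=np.where(g[r,255:312]<75)[0]+255; print(r,x.tolist()[::1] if len(x)<30 else len(x))
print(g[222:240,266],g[222:240,299])
```

```text
130 [262, 263, 264, 268, 269]
150 []
170 []
190 [263, 264, 269, 270]
210 [263, 264, 265, 266, 267, 268, 269, 270, 271, 295, 296, 297, 298, 299, 300, 301]
220 [263, 264, 265, 266, 267, 268, 269, 270, 295, 296, 297, 298, 299, 300, 301]
225 [263, 264, 265, 266, 267, 268, 269, 270, 295, 296, 297, 298, 299, 300, 301, 302]
228 [263, 264, 265, 266, 267, 268, 269, 270, 295, 296, 297, 298, 299, 300, 301, 302]
230 [264, 265, 266, 267, 268, 269, 296, 297, 298, 299, 300, 301]
232 []
234 []
236 []
238 []
[ 60  62  58  57  62  57  63  61  66  65  97 159 156 158 174 174 173 176] [ 56  53  52  52  53  56  49  50  50  53  98 173 179 165 189 189 190 190]
```

Run:
```python
from h import *
im=cv2.imread('pics/w1.png');st=np.load('pics/w1.npz')
g=cv2.cvtColor(im,cv2.COLOR_BGR2GRAY)
for r in (130,136,142,222,227): 
    x=np.where(g[r,255:312]<105)[0]+255; print(r,x[x<283].mean(),x[x>=283].mean(),len(x))
w=wpix(st,[(266.5,232),(298.5,232),(267,136),(300,136)],201);print(w.round(1))
t=w[:2].mean(0);d=w[2:].mean(0)-t;d/=np.linalg.norm(d);print('yaw',np.arctan2(d[1],d[0]),'seat',t+21*d)
```

```text
130 265.5 300.0 19
136 265.5 300.0 19
142 266.0 300.0 18
222 266.5 298.0 17
227 266.0 298.0 18
[[512.2  47.1 201. ]
 [511.7  19.3 201. ]
 [593.9  43.8 201. ]
 [593.3  17.4 201. ]]
yaw -0.03142152023198302 seat [532.93817346  32.5326659  201.        ]
```

>>> jog_arm:
  plan:
    - [[0,-4.5,0],[0,0,0]]
    - [[0,-4.8,0],[0,0,0]]
    - [[0.1,-4.8,0],[0,0,0]]
    - [[0.1,-4.8,0.1],[0,0,-0.02]]
    - [[0.1,-4.8,0.1],[0,0,-0.02]]
    - [[0.1,-4.8,0],[0,0,-0.02]]
    - [[0,-3,0],[0,0,-0.02]]
    - [[0,0,0],[0,0,0]]

```text
clock: 2.6
tcp_pos: [541.8, -288.7, 324.9]
ee_rot: [0.999, -0.047, -0.0, -0.007]
ft_force: [0.7, -0.3, -0.7]
width: 85.3
```

```bash
python3 -c "
from h import *
snap('w2')"
```

```text
2.6 [ 541.8 -288.7  324.9] [ 0.094 -0.    -3.127]
```

View pics/w2.png

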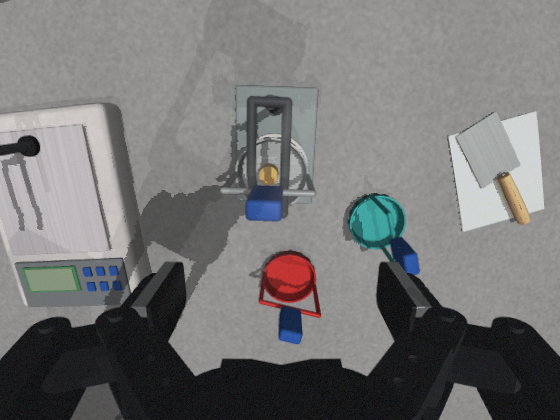

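Run:
```python
from h import *
im=cv2.imread('pics/w2.png');st=np.load('pics/w2.npz')
w=wpix(st,[(222,190.5),(315,194)],190);print(w.round(1),w.mean(0).round(1)); d=w[0]-w[1];print(np.linalg.norm(d),'yaw',np.arctan2(-d[0],d[1]))
h=cv2.cvtColor(im,cv2.COLOR_BGR2HSV);m=cv2.inRange(h,(100,110,40),(130,255,255));m[:,:240]=0;m[:,292:]=0;m[:180]=0;m[225:]=0
v=h[...,2]*(m>0)
for r in range(184,223,2): x=np.where(m[r])[0]; print(r,x.min() if len(x) else '',x.max() if len(x) else '',v[r,x].mean().round() if len(x) else '')
p=wpix(st,[(246.5,219.5),(281.5,220.5)],248);print(p.round(1),p.mean(0))
```

```text
[[ 551.8 -237.1  190. ]
 [ 541.3 -317.1  190. ]] [ 546.6 -277.1  190. ]
80.70203806822613 yaw -0.13001211642808755
184   
186 260 271 74.0
188 256 272 73.0
190 253 268 73.0
192 253 269 74.0
194 251 271 74.0
196 250 268 74.0
198 249 269 75.0
200 247 276 106.0
202 246 280 143.0
204 246 281 162.0
206 246 281 161.0
208 246 281 160.0
210 246 281 158.0
212 246 281 158.0
214 246 281 156.0
216 246 280 157.0
218 247 280 152.0
220 259 278 134.0
222   
[[ 542.3 -264.   248. ]
 [ 539.4 -288.4  248. ]] [ 540.87073786 -276.24928505  248.        ]
```

>>> jog_arm:
  plan:
    - [[0.6,1.2,0],[-0.015,0,-0.026]]
    - [[0,0,0],[0,0,0]]
    - [[0,0,-2],[0,0,0]]
    - [[0,0,-2],[0,0,0]]
    - [[0,0,-2],[0,0,0]]
    - [[0,0,-2],[0,0,0]]
    - [[0,0,-1.5],[0,0,0]]
    - [[0,0,0],[0,0,0]]

```text
clock: 3.45
tcp_pos: [545.5, -267.1, 228.6]
ee_rot: [0.999, -0.053, -0.0, -0.002]
ft_force: [-0.2, 0.2, -0.5]
width: 85.8
```

```bash
python3 -c "
from h import *
snap('w3')"
```

```text
3.45 [ 545.5 -267.1  228.6] [ 1.050e-01 -1.000e-03 -3.138e+00]
```

View pics/w3.png

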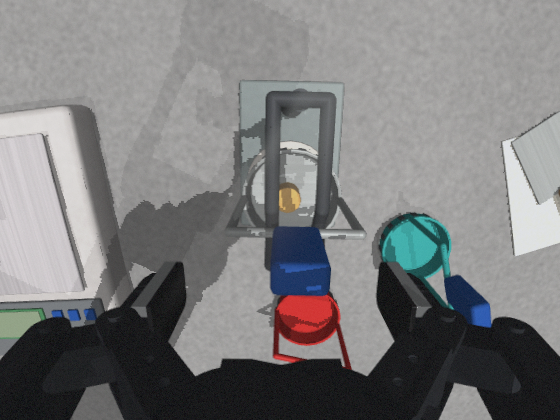

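Run:
```python
from h import *
st=np.load('pics/w3.npz')
w=wpix(st,[(227,232),(366,235)],190);d=w[0]-w[1];print(w.mean(0).round(1),np.linalg.norm(d),'yaw',np.arctan2(-d[0],d[1]))
p=wpix(st,[(272,265),(327,263),(274,292),(329,292)],248);print(p.round(1),p.mean(0))
q=wpix(st,[(273,110),(328,110),(273,222),(323,222)],201);d=q[:2].mean(0)-q[2:].mean(0);print('prong yaw',np.arctan2(d[1],d[0]), q.mean(0))
s=ctrl.get_state();print(s['tcp_pos'],s['joint_velocities'].round(3))
```

```text
[ 546.9 -277.   190. ] 81.65593509072362 yaw -0.1288151662775201
[[ 556.8 -265.2  248. ]
 [ 555.3 -287.6  248. ]
 [ 544.2 -264.6  248. ]
 [ 541.7 -287.6  248. ]] [ 549.49138487 -276.27645103  248.        ]
prong yaw -0.11313687292492976 [ 586.94952332 -281.56401259  201.        ]
[ 546.0487239  -267.45938306  229.9113254 ] [-0.004 -0.014 -0.044 -0.001  0.004  0.007]
```

>>> jog_arm:
  plan:
    - [[0.2,-0.9,0],[0,0,-0.015]]
    - [[0,0,0],[0,0,0]]
    - [[0,0,-1],[0,0,0]]
    - [[0,0,-0.9],[0,0,0]]
    - [[0,0,0],[0,0,0]]
    - [[0,0,0],[0,0,0]]
    - [[0,0,0],[0,0,0]]
    - [[0,0,0],[0,0,0]]

```text
clock: 4.3
tcp_pos: [549.7, -277.7, 213.3]
ee_rot: [0.998, -0.06, 0.003, 0.0]
ft_force: [0.2, 0.5, 0.1]
width: 85.5
```

>>> jog_arm:
  plan:
    - [[-0.1,0,-0.4],[0,0,0]]
    - [[0,0,0],[0,0,0]]
    - [[0,0,0],[0,0,0]]
    - [[0,0,0],[0,0,0]]
    - [[0,0,0],[0,0,0]]
    - [[0,0,0],[0,0,0]]
    - [[0,0,0],[0,0,0]]
    - [[0,0,0],[0,0,0]]
  hand: 255
  squeeze: 60

```text
clock: 5.1
tcp_pos: [548.8, -277.4, 209.6]
ee_rot: [0.998, -0.06, 0.004, 0.0]
ft_force: [0.2, 0.7, 0.9]
width: 25.1
```

>>> jog_arm:
  plan:
    - [[0,0,0.3],[0,0,0]]
    - [[0,0,0.5],[0,0,0]]
    - [[0,0,0.6],[0,0,0]]
    - [[0,0,0.7],[0,0,0]]
    - [[0,0,0.7],[0,0,0]]
    - [[0,0,0.5],[0,0,0]]
    - [[0,0,0.2],[0,0,0]]
    - [[0,0,0],[0,0,0]]

```text
clock: 5.9
tcp_pos: [548.2, -277.4, 246.5]
ee_rot: [0.998, -0.06, 0.003, 0.0]
ft_force: [0.8, -0.3, -2.4]
width: 25.5
```

Run:
```python
from h import *
print(tri(('scene',179.4,174.7),('top',367.9,258.3)))
print(plane('top',358,264,20))
snap('w4')
```

```text
(array([ 370.50173   , -282.62904292,  139.71591534]), np.float64(2.5146098653265483))
[ 365.11378444 -275.13285004   20.        ]
5.9 [ 548.2 -277.4  246.5] [0.12  0.005 3.141]
```

View pics/w4.png

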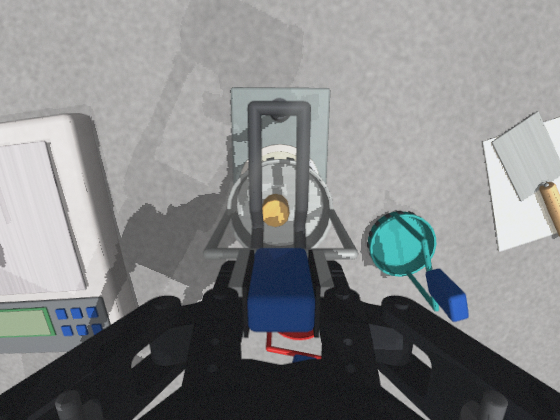

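>>> jog_arm:
  plan:
    - [[-0.4,0.05,0],[0,0,0]]
    - [[-0.8,0.1,0],[0,0,0]]
    - [[-1.1,0.13,0],[0,0,0]]
    - [[-1.3,0.16,0],[0,0,0]]
    - [[-1.3,0.16,0],[0,0,0]]
    - [[-1.1,0.13,0],[0,0,0]]
    - [[-0.8,0.1,0],[0,0,0]]
    - [[-0.4,0.05,0],[0,0,0]]

```text
clock: 6.75
tcp_pos: [467.6, -266.8, 245.2]
ee_rot: [0.998, -0.06, 0.001, -0.001]
ft_force: [0.1, -0.3, -2.4]
width: 25.2
```

>>> jog_arm:
  plan:
    - [[0,0.4,0],[0,0,0]]
    - [[-0.1,0.9,0.1],[0,0,0]]
    - [[-0.1,1.4,0.1],[0,0,0.01]]
    - [[-0.1,1.9,0.1],[0,0,0.01]]
    - [[-0.1,2.4,0.1],[0,0,0.01]]
    - [[-0.1,2.6,0],[0,0,0.01]]
    - [[-0.1,2.6,0],[0,0,0.01]]
    - [[-0.1,2.6,0],[0,0,0.01]]

```text
clock: 7.55
tcp_pos: [461.6, -110.6, 249.9]
ee_rot: [1.0, -0.029, 0.003, -0.001]
ft_force: [0.2, 0.5, -3.5]
width: 25.4
```

>>> jog_arm:
  plan:
    - [[-0.1,2.5,0],[0,0,0.01]]
    - [[-0.1,2.5,0],[0,0,0.01]]
    - [[-0.1,2.4,0],[0,0,0.01]]
    - [[-0.1,2.2,0],[0,0,0]]
    - [[-0.1,1.8,0],[0,0,0]]
    - [[0,1.3,0],[0,0,0]]
    - [[0,0.8,0],[0,0,0]]
    - [[0,0.3,0],[0,0,0]]

```text
clock: 8.35
tcp_pos: [453.6, 45.9, 251.1]
ee_rot: [1.0, -0.006, 0.004, -0.005]
ft_force: [-0.7, 0.3, -3.6]
width: 25.3
```

>>> jog_arm:
  plan:
    - [[0,-0.3,-0.1],[-0.005,0,-0.01]]
    - [[0,-0.5,-0.2],[-0.005,0,-0.01]]
    - [[0,-0.3,-0.1],[0,0,0]]
    - [[0,0,0],[0,0,0]]
    - [[0,0,0],[0,0,0]]
    - [[0,0,0],[0,0,0]]
    - [[0,0,0],[0,0,0]]
    - [[0,0,0],[0,0,0]]

```text
clock: 9.15
tcp_pos: [453.8, 31.8, 246.6]
ee_rot: [1.0, -0.018, 0.004, 0.002]
ft_force: [-0.4, 0.0, -2.7]
width: 25.1
```

```bash
python3 -c "
from h import *
snap('w5')
im=ctrl.grab_frame('scene');cv2.imwrite('pics/s5.png',im)
a=cv2.imread('pics/w5.png');b=cv2.resize(im[130:270,220:400],None,fx=2,fy=2,interpolation=cv2.INTER_CUBIC)
c=np.zeros((420,800,3),np.uint8);c[:,:440]=a[:,60:500];c[:280,440:]=b;cv2.imwrite('pics/c5.png',c)"
```

```text
9.15 [453.8  31.8 246.6] [0.036 0.007 3.138]
```

View pics/c5.png

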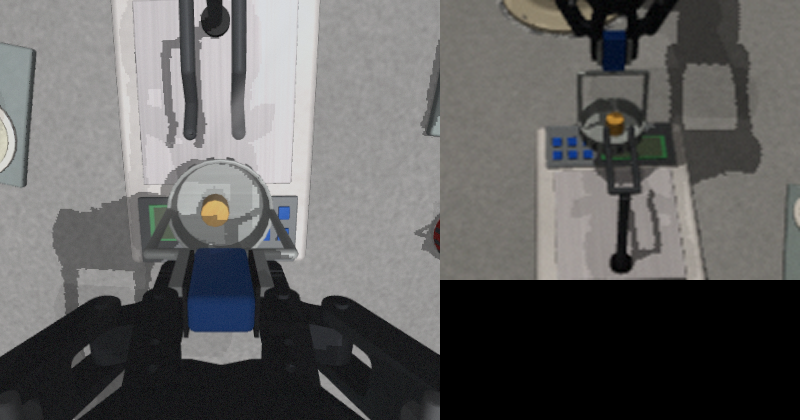

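Run:
```python
from h import *
st=np.load('pics/w5.npz')
t=wpix(st,[(250.5,139),(298.5,139),(249,40),(299,40)],201);print(t.round(1),t[:2].mean(0))
b=wpix(st,[(198,255),(362,257)],227);d=b[0]-b[1];print(b.round(1),b.mean(0),np.linalg.norm(d),np.arctan2(-d[0],d[1]))
h=wpix(st,[(249,308),(313,308),(253,331),(310,331)],285);print(h.round(1),h.mean(0))
```

```text
[[511.   46.1 201. ]
 [510.   19.2 201. ]
 [562.6  44.  201. ]
 [561.7  17.7 201. ]] [510.53217626  32.66384902 201.        ]
[[453.   75.8 227. ]
 [448.5 -12.2 227. ]] [450.76170857  31.76482598 227.        ] 88.09087493924903 -0.05190213455944769
[[457.1  43.  285. ]
 [456.2  19.8 285. ]
 [447.2  42.1 285. ]
 [446.4  21.  285. ]] [451.72618719  31.48254718 285.        ]
```

>>> jog_arm:
  plan:
    - [[0.4,0,0],[0,0,0]]
    - [[0.8,0,0],[0,0,0]]
    - [[1.2,0,0],[0,0,0]]
    - [[1.3,0,0],[0,0,0]]
    - [[1.3,0,0],[0,0,0]]
    - [[1.1,0,0],[0,0,0]]
    - [[0.7,0,0],[0,0,0]]
    - [[0.3,0,0],[0,0,0]]

```text
clock: 10.05
tcp_pos: [532.9, 32.2, 246.0]
ee_rot: [1.0, -0.018, 0.004, 0.001]
ft_force: [0.8, 0.3, -2.9]
width: 25.2
```

>>> jog_arm:
  plan:
    - [[0.1,0,-0.3],[0,0,0]]
    - [[0,0,-0.5],[0,0,0]]
    - [[0,0,-0.6],[0,0,0]]
    - [[0,0,-0.6],[0,0,0]]
    - [[0,0,-0.5],[0,0,0]]
    - [[0,0,-0.3],[0,0,0]]
    - [[0,0,-0.2],[0,0,0]]
    - [[0,0,0],[0,0,0]]

```text
clock: 10.85
tcp_pos: [531.7, 32.3, 212.6]
ee_rot: [1.0, -0.018, 0.002, 0.001]
ft_force: [-0.7, -0.5, -3.0]
width: 25.5
```

```bash
python3 -c "
from h import *
st,im=snap('w6')
cv2.imwrite('pics/c6.png',cv2.resize(im[100:350,160:400],None,fx=2,fy=2))"
```

```text
10.85 [531.7  32.3 212.6] [0.035 0.005 3.139]
```

View pics/c6.png

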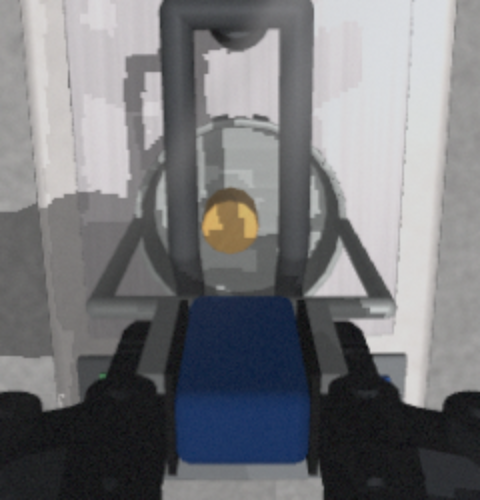

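>>> jog_arm:
  plan:
    - [[0.1,0,-0.1],[0,0,0]]
    - [[0,0,-0.1],[0,0,0]]
    - [[0,0,-0.1],[0,0,0]]
    - [[0,0,-0.1],[0,0,0]]
    - [[0,0,0],[0,0,0]]
    - [[0,0,0],[0,0,0]]
    - [[0,0,0],[0,0,0]]
    - [[0,0,0],[0,0,0]]

```text
clock: 11.7
tcp_pos: [533.2, 32.3, 210.0]
ee_rot: [1.0, -0.017, 0.004, 0.002]
ft_force: [0.3, -0.5, -0.5]
width: 25.3
```

>>> jog_arm:
  plan:
    - [[0,0,-0.1],[0,0,0]]
    - [[0,0,0],[0,0,0]]
    - [[0,0,0],[0,0,0]]
    - [[0,0,0],[0,0,0]]
    - [[0,0,0],[0,0,0]]
    - [[0,0,0],[0,0,0]]
    - [[0,0,0],[0,0,0]]
    - [[0,0,0],[0,0,0]]

```text
clock: 12.5
tcp_pos: [533.1, 32.3, 209.7]
ee_rot: [1.0, -0.017, 0.004, 0.002]
ft_force: [-0.7, 0.2, 0.4]
width: 25.4
```

>>> jog_arm:
  plan:
    - [[0,0,0],[0,0,0]]
    - [[0,0,0],[0,0,0]]
    - [[0,0,0],[0,0,0]]
    - [[0,0,0],[0,0,0]]
    - [[0,0,0],[0,0,0]]
    - [[0,0,0],[0,0,0]]
    - [[0,0,0],[0,0,0]]
    - [[0,0,0],[0,0,0]]
  hand: 0

```text
clock: 13.3
tcp_pos: [535.2, 32.1, 210.4]
ee_rot: [1.0, -0.018, 0.006, 0.002]
ft_force: [-0.4, 0.3, -0.0]
width: 85.2
```

>>> jog_arm:
  plan:
    - [[0,0,0.5],[0,0,0]]
    - [[0,0,1],[0,0,0]]
    - [[0,0,1.5],[0,0,0]]
    - [[0,0,2],[0,0,0]]
    - [[0,0,2.5],[0,0,0]]
    - [[0,0,2],[0,0,0]]
    - [[0,0,1],[0,0,0]]
    - [[0,0,0],[0,0,0]]

```text
clock: 14.1
tcp_pos: [534.9, 32.2, 323.8]
ee_rot: [1.0, -0.018, 0.007, 0.002]
ft_force: [0.3, -0.1, -0.5]
width: 85.4
```

```bash
python3 -c "
from h import *
snap('w7')
im=ctrl.grab_frame('scene')
a=cv2.imread('pics/w7.png');b=cv2.resize(im[130:270,220:400],None,fx=2,fy=2,interpolation=cv2.INTER_CUBIC)
c=np.zeros((420,800,3),np.uint8);c[:,:440]=a[:,60:500];c[:280,440:]=b;cv2.imwrite('pics/c7.png',c)"
```

```text
14.1 [534.9  32.2 323.8] [0.035 0.015 3.138]
```

View pics/c7.png

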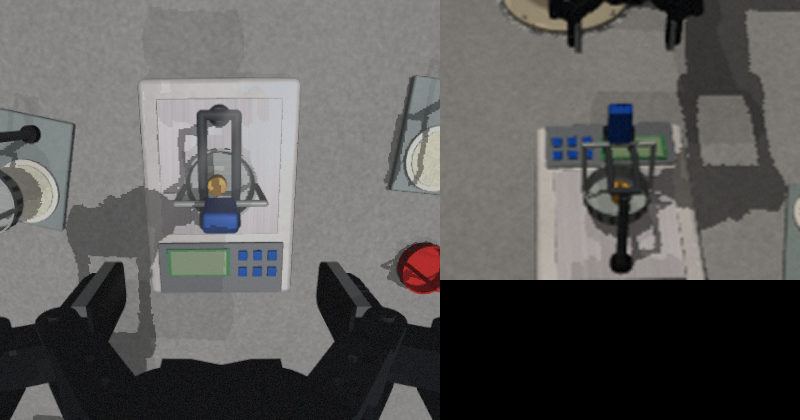

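Run:
```python
from h import *
st=np.load('pics/w7.npz')
b=wpix(st,[(236,203.5),(327,205.5)],190);d=b[0]-b[1];print(b.mean(0).round(1),np.linalg.norm(d),np.arctan2(-d[0],d[1]))
print(wpix(st,[(280.5,223)],248))
s=ctrl.get_state();print(s['clock'],s['ft_force'],s['width'],abs(s['joint_velocities']).max())
print(ctrl.finish_job())
```

```text
[529.9  30.6 190. ] 79.39102340228928 -0.05989135302898641
[[532.14497797  31.67291142 248.        ]]
14.2 [ 0.07762979 -0.00672449 -1.11132986] 85.120565621772 0.027611010705789016
the job is handed in; nothing more can be done
None
```

I lifted the blue-gripped basket off its drip stand, carried it level in one go, and hung it on the balance's hook. I then opened the gripper, drew up about 114 mm and handed the job in at 14.2 s.

- **Position:** the last wrist picture shows the bar's middle about 3 mm from the measured seat along the prongs and 2 mm across. The bar sits about 0.03 rad off square. The limits are 12 mm, 20 mm and 0.25 rad.
- **Seating height:** I did not measure the hung height from a picture. Two signs say it is seated. The tool height at release matched the one at the grasp, and the weight had left the wrist before I opened the fingers.
- **Slug and release:** the slug is in the dish, and the gripper is open and clear of everything.
- **Orange basket:** I never went near it, but I did not re-measure its position at the end.
- **Disagreement:** the first scene-camera estimate of the seat was about 9 mm further along the prongs than the top and wrist views. I went with those two, which agreed to about 2 mm.

No check failed.

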